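# Open the dust damper and start the finisher with its key

## Robot

A 6-joint arm with a two-finger parallel gripper is mounted at the origin on the work surface. World frame = base frame: x ahead of the robot, y to its left, z up, the work surface at z = 0. Lengths are in m, angles in rad, forces in N, time in s.
With the tool pointing down it reaches from about 0.25 to 0.775 m from the base axis. Payload 4 kg.
Tool frame: the origin (TCP) lies on the front face of the gripper's body, between the roots of the fingers; the fingertips stand 97 mm ahead of it and the grasp point (between the pads) lies 78 mm ahead of it; z points along the fingers, y is the direction in which the jaws open and shut (so a half turn about z gives the same grasp; the last joint's range is limited). The gripper opens to 94 mm and grips with 3 to 60 N. Pads are 16 mm wide; open, the fingers measure 119 mm over their backs; the gripper's body (75 mm by 177 mm) begins 78 mm behind the grasp point.
Start: joints at [1.115, 0.087, 1.371, -0, 1.684, -0.103], TCP at [0.19, 0.516, 0.303] pointing down, gripper open.
Joint ranges: [-3.1, 3.1], [-0.76, 2.03], [0.27, 2.55], [-1.08, 4.22], [0.17, 2.65], [-2.57, 2.57]. Speed limits (rad/s): [2.79, 2.79, 3.14, 3.14, 3.14, 3.14].

## Interface

Orientations are given as a rotation vector (axis times angle).
In Python, from station import ctrl, imaging, ticket gives the robot as it stands. The module is installed in compiled form; this text tells all that it offers.
- The arm moves only by the shell command python3 -m jog 'ROWS' [OPENING] [FORCE]. ROWS is text: rows parted by semicolons, each of 4 numbers parted by spaces: the shift along the world's x, y, z in m, then the turn about the world's z in rad. A call has exactly 5 rows; each row shifts and turns the pose as measured when the row begins; what a row does not reach is not made up. A row lasts 1/10 s, in which the tool goes at most 50 mm and 8.59 degrees, less where a joint would pass 70% of its speed; a pose out of reach is approached as far as the arm can. A call with a gripper value outside its range is refused whole. OPENING is the opening, from 0 (shut) to 1 (fully open), set as the call begins (- or left out, the last holds). The fingers move at their own pace and stop on an object; FORCE is the grip in N (left out, the last holds). Time passes only in rows, so rows that do not move let the fingers close, or fill a call up. It gives the time, the measured TCP pose, the force and the opening at its end, in the units of the state.
- ctrl.observe(): the state, without advancing time (a new reading comes with each control period).
- imaging.read_camera(name): name is "side" or "top" or "wrist"; returns a dict with "img" (420x560x3 uint8, red, green, blue), "z_map" (420x560 float32, m along the optical axis (not along the pixel's ray), 0 where there is no reading), "fx", "fy", "cx", "cy" (pixels), "position" and "rotation" of the camera in the world. Camera axes: x right, y up, looking along -z (the intrinsics and any distortion apply to the point x, -y, -z); pixel columns grow to the right and rows downward; lengths in m; the calibration is good to about 2 mm. A picture is of the moment at which its call begins.
- ticket.finish_job(): hands the job in, once; it reports no verdict.
The state is a dict: "time": time; "joints": joint angles; "joint_vel": joint speeds; "tau": joint torques, N m; "tcp_pos": TCP position; "tcp_rot": TCP orientation; "contact_force": force on the tool from outside, world axes, zero at the start; "wrist_torque": the same for the moment, N m; "grip_width": finger opening in m.
Only numpy, scipy, OpenCV 4.12 (cv2) and the standard library are available. Lean on these libraries where they do the work, as an engineer would, in place of code of your own. Each camera call takes 0.05 s, during which the arm holds its last target.

## Task

Get the shoe finisher going: first swing the dust duct's damper lever round to its open stop, so that it lies along the duct, and leave it open. Then take the key with the wide rectangular bow out of the wooden key block, push it fully home in the key switch of the grey control box, easing it past the sticky pins before turning it at all, then turn it a quarter clockwise to its stop. The switch springs back if let go, so finish while still holding the key, home and turned against the stop; leave the other keys and the tin, jar, heel blank, hammer and brush where they are.

Things in the scene. Friction and masses are not known exactly. Their poses are not given: they have to be found in the camera images.
- damper (a joint): damper lever on top of the dust duct, on a vertical spindle; 0 = closed (lever straight across the duct), grows clockwise seen from above to the open stop at 1.571 (lever along the duct, pointing to its mouth, the end nearer the robot). Starts between 0 and 0.3. Friction 0.08 N m; stays where it is left
- damper_grip (a point): middle of the round upright grip post at the lever's end: black, 14 mm in diameter, 45 mm tall; this point is 24 mm above the lever's flat bar, 137 mm above the bench and 75 mm from the spindle axis. The post can be pinched from above and led round. Its axes turn with the lever: its own -y points from the spindle to the post
- damper_hinge (a point): point on the spindle axis at the height of damper_grip. The aluminium duct (80 mm in diameter, its top 96 mm above the bench) lies along this point's x, its mouth to -x; at damper = 0 the post lies to this point's -y, at 1.571 to its -x
- key_mid (a point): centre of the bow of the key to use: black plastic rectangular bow 32 mm wide (its own y), 9 mm thick (its own x), 34 mm tall, z up. Below it a 16 x 9 mm neck and a 22 x 14 mm, 4 mm thick steel collar, whose underside (the shoulder) is 25 mm below this point, then a steel blade 13 mm wide (y), 4 mm thick (x), 30 mm long with a V point. Fits either way round. 28 to 56 g
- lock_slot (a point): centre of the keyway's mouth, on the face of the round key cylinder in the control box's top, 93 mm above the bench; z up along the cylinder's axis, y along the keyway's 15.4 mm width, x across its 6 mm thickness; mouth chamfered 2 mm; turns with the cylinder. The key is home when its shoulder rests on the face, key_mid then 25 mm above this point
- lock_plug (a joint): key cylinder angle; 0 = off, keyway as it starts; grows clockwise seen from above to the stop at 1.45 (a quarter turn). The key has up to about 0.2 rad of play in the keyway, so it must itself be turned some 1.65 to bring the cylinder to the stop; going slightly beyond does no harm. A spring of 0.02 to 0.09 N m turns it back to 0 if let go
- key_round_mid (a point): bow centre of another key, in another slot of the block: round bow 30 mm across, 9 mm thick; leave in its slot
- key_slim_mid (a point): bow centre of another key, in another slot of the block: narrow bow 12 mm wide, 9 mm thick, 26 mm tall; leave in its slot
- tin: flat steel tin, 56 mm across, 26 mm high, standing loose on the control box's top behind the key switch; leave alone; origin at the centre of its underside
- gluejar: amber glue jar, 60 mm across, 85 mm high; leave alone; origin at the centre of its underside
- hammer: hammer with 240 mm handle lying on the bench; leave alone; origin about mid-length
- brush: brush 170 mm long lying on the bench; leave alone; origin about mid-length
- heel: round rubber heel blank, 60 mm across, 12 mm thick, lying on the bench; leave alone; origin at the centre of its underside
- key: the same key; origin at the centre of its shoulder, 25 mm below key_mid, same axes
- keyblock: fixed wooden key block 50 x 160 x 42 mm, origin at the centre of its underside, three slots at y = -50, 0 and 50 mm. The three keys stand in them blade down in any order, width along y, shoulders on the block's top; lift by over 35 mm to clear
- lockbox: fixed grey control box 150 x 110 x 90 mm, origin at the centre of its underside. Its keyway is 34 mm deep; three spring pins stick out of the keyway's narrow sides (alternate sides, 9, 15 and 21 mm down) and catch the key's point: pushing past takes up to about 15 N, slight rocking helps

How it is judged:
On the way, in this order (a step that is already met when the one before it is completed fails the run):
1. damper lever swung to its open stop (value of joint damper above 1.4 rad), for 0.2 s.
2. key fully home in the key switch, not yet turned (z of key_mid in the frame of lock_slot below 0.028 m and horizontal distance between key_mid and lock_slot below 0.005 m and angle between key_mid's own z axis and vertical below 0.15 rad and angle between the y axis of key_mid and the y axis of lock_slot, either way round below 0.35 rad and value of joint lock_plug below 0.25 rad), for 0.1 s.
At the end, for the whole second after the job is handed in: Damper above 1.4 rad; key cylinder above 1.2 rad; key still held by the fingers (over 1 N) and home: bow centre less than 28 mm above the face and within 5 mm of the cylinder's axis, within 0.15 rad of upright and 0.35 rad of the keyway (value of joint damper above 1.4 rad and value of joint lock_plug above 1.2 rad and contact force between the fingers and key above 1 N and z of key_mid in the frame of lock_slot below 0.028 m and horizontal distance between key_mid and lock_slot below 0.005 m and angle between key_mid's own z axis and vertical below 0.15 rad and angle between the y axis of key_mid and the y axis of lock_slot, either way round below 0.35 rad); the arm keeps its last pose, push and grip.
It fails at once if another key was pulled out or displaced (over 15 mm) (distance of any of key_round_mid, key_slim_mid from where it was at the start of the episode above 0.015 m).
It fails at once if something on the bench was displaced (over 30 mm) (distance of any of tin, gluejar, hammer, brush, heel from where it was at the start of the episode above 0.03 m).
It also fails if it takes over 72 s, if anything falls off the work surface, if the arm or the gripper's body presses on something with over 40 N, if the wrist force passes 120 N, or if a joint passes its speed limit or range.

## Working session

There is one attempt and no reset: what is moved stays moved. The work goes in short steps, Python scripts to look and compute and a shell command to move; the robot and the scene stay as the last step left them, time stands still between calls to the robot, and variables do not carry over. Pictures are saved under pics/ and viewed, and the job is handed in when it is done.

```bash
mkdir -p pics; cat > h.py <<'E'
import numpy as np, cv2
from station import ctrl, imaging, ticket
def cam(n,save=None):
    c=imaging.read_camera(n)
    if save: cv2.imwrite('pics/'+save,c['img'][:,:,::-1])
    return c
def pts(c,uv,z=None):
    # uv pixels -> world points, by depth map or onto plane z
    out=[]
    R=np.array(c['rotation']);p=np.array(c['position'])
    if R.shape!=(3,3): R=cv2.Rodrigues(R)[0]
    for u,v in uv:
        d=np.array([(u-c['cx'])/c['fx'],-(v-c['cy'])/c['fy'],-1.])
        w=R@d
        if z is None: out.append(p+w*c['z_map'][int(round(v)),int(round(u))])
        else: out.append(p+w*(z-p[2])/w[2])
    return np.array(out)
def cloud(c):
    R=np.array(c['rotation']);p=np.array(c['position'])
    if R.shape!=(3,3): R=cv2.Rodrigues(R)[0]
    H,W=c['z_map'].shape
    u,v=np.meshgrid(np.arange(W),np.arange(H))
    d=np.stack([(u-c['cx'])/c['fx'],-(v-c['cy'])/c['fy'],-np.ones_like(u,float)],-1)
    P=p+(d*c['z_map'][...,None])@R.T
    P[c['z_map']==0]=np.nan
    return P
E
python3 - <<'E'
from h import *
np.set_printoptions(precision=4,suppress=True)
s=ctrl.observe();print(s)
for n in ['top','side','wrist']:
    c=cam(n,n+'0.png');print(n,{k:v for k,v in c.items() if k not in('img','z_map')})
E
```

```text
{'time': 0.0, 'joints': array([ 1.1149,  0.0879,  1.3722,  0.    ,  1.6836, -0.1031]), 'joint_vel': array([ 0.0004,  0.0005,  0.0007,  0.0007, -0.    ,  0.0004]), 'tau': array([ -0.0021, -34.0194, -30.2423,   0.0717,   0.033 ,  -0.0002]), 'tcp_pos': array([0.1899, 0.5158, 0.3015]), 'tcp_rot': array([-0.5512, -3.0922,  0.0033]), 'contact_force': array([ 0.0803, -0.895 , -0.263 ]), 'wrist_torque': array([-0.0055, -0.0154,  0.0275]), 'grip_width': 0.0941101211009288}
top {'fx': 453.2845342266952, 'fy': 453.2845342266952, 'cx': 283.35917904813556, 'cy': 209.76470238127075, 'position': array([ 0.3618, -0.0106,  1.1202]), 'rotation': array([ 0.1365, -0.0881, -1.5869])}
side {'fx': 526.6720501735259, 'fy': 526.6720501735259, 'cx': 288.6756938490045, 'cy': 203.12937975484346, 'position': array([ 0.4324, -1.1689,  0.9722]), 'rotation': array([ 0.933 , -0.0247, -0.0787])}
wrist {'fx': 338.0742739891239, 'fy': 338.0742739891239, 'cx': 282.93314371320673, 'cy': 208.6041656082057, 'position': array([0.1232, 0.5404, 0.3838]), 'rotation': array([-0.2165, -0.1492,  1.2121])}
```

View pics/top0.png

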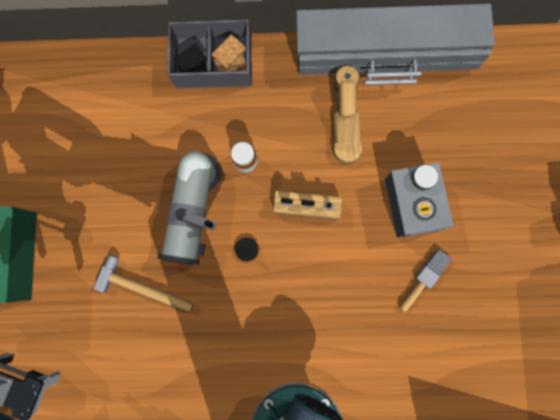

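View pics/side0.png

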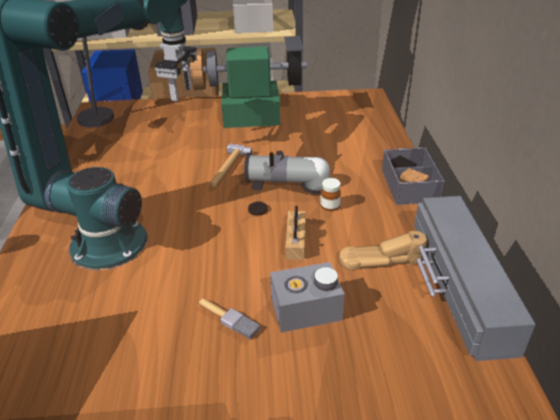

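View pics/wrist0.png

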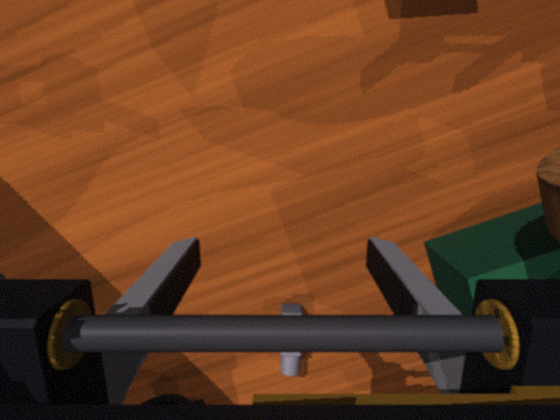

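The top view shows the duct at about (190,210) with its lever post near (208,224). The key block is at (308,203), the key switch at (425,209) and the tin at (426,176). Next I'll zoom in and measure.

```bash
python3 - <<'E'
from h import *
np.set_printoptions(precision=4,suppress=True)
t=cam('top');s=cam('side')
def crop(c,x0,x1,y0,y1,k): return cv2.resize(c['img'][y0:y1,x0:x1,::-1],None,fx=k,fy=k,interpolation=cv2.INTER_CUBIC)
a=crop(t,140,240,140,270,4);b=crop(t,260,460,150,240,4)
cv2.imwrite('pics/ta.png',a);cv2.imwrite('pics/tb.png',b)
cv2.imwrite('pics/sa.png',crop(s,230,360,130,330,3))
P=cloud(t)
for n,uv in dict(hinge=(178,214),post=(208,224),bracket=(190,214),key1=(286,201),key2=(308,203),key3=(329,206),lock=(425,209),tin=(426,176),heel=(246,249),jar=(242,153)).items():
    print(n,P[uv[1],uv[0]])
# lock ring: yellow
h=cv2.cvtColor(t['img'],cv2.COLOR_RGB2HSV)
m=(h[...,0]>18)&(h[...,0]<35)&(h[...,1]>120)&(h[...,2]>120); m[:, :395]=0;m[:,455:]=0;m[:180]=0;m[240:]=0
v,u=np.nonzero(m);print(len(u),u.mean(),v.mean(),pts(t,[(u.mean(),v.mean())],.093))
# box top
Q=P[(abs(P[...,2]-.09)<.006)&(P[...,1]<-.2)&(P[...,0]>.2)&(P[...,0]<.6)];r=cv2.minAreaRect((Q[:,:2]*1000).astype(np.float32));print('box',r)
Q=P[(abs(P[...,2]-.042)<.005)&(abs(P[...,1]+.07)<.12)&(P[...,0]>.25)&(P[...,0]<.5)];r=cv2.minAreaRect((Q[:,:2]*1000).astype(np.float32));print('block',r)
Q=P[(P[...,2]>.06)&(abs(P[...,1]+.07)<.12)&(P[...,0]>.25)&(P[...,0]<.5)];print('keys',len(Q),Q)
Q=P[(P[...,2]>.1)&(abs(P[...,1]-.2)<.15)&(P[...,0]>.25)&(P[...,0]<.5)];print('post',len(Q));print(Q)
E
```

```text
hinge [0.5018 0.2567 0.1163]
post [0.473  0.1805 0.1569]
bracket [0.5015 0.2299 0.1144]
key1 [0.5314 0.0136 0.0835]
key2 [ 0.5255 -0.0372  0.0838]
key3 [ 0.5195 -0.0863  0.0704]
lock [ 0.5061 -0.3048  0.0816]
tin [ 0.5759 -0.3019  0.1159]
heel [0.4263 0.1154 0.0114]
jar [0.6485 0.1155 0.0833]
99 424.54545454545456 208.33333333333334 [[ 0.506  -0.3007  0.093 ]]
box ((531.4012451171875, -297.0519104003906), (150.45619201660156, 112.21348571777344), 8.826602935791016)
block ((498.3539733886719, -93.5293960571289), (35.640254974365234, 2.704436779022217), 87.62562561035156)
keys 0 []
post 405
[[0.4993 0.2606 0.1183]
 [0.4994 0.2586 0.1175]
 [0.4993 0.2563 0.1177]
 ...
 [0.3969 0.2564 0.1021]
 [0.3968 0.2496 0.1024]
 [0.3968 0.2453 0.1013]]
```

View pics/ta.png

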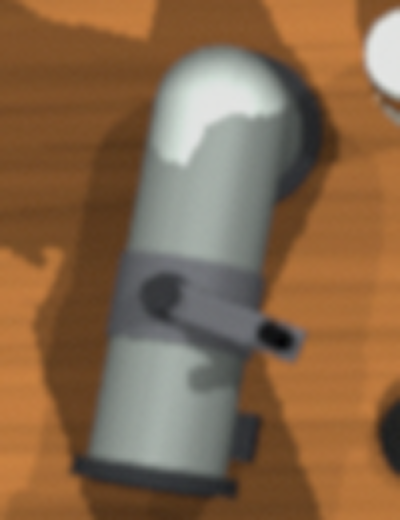

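View pics/tb.png

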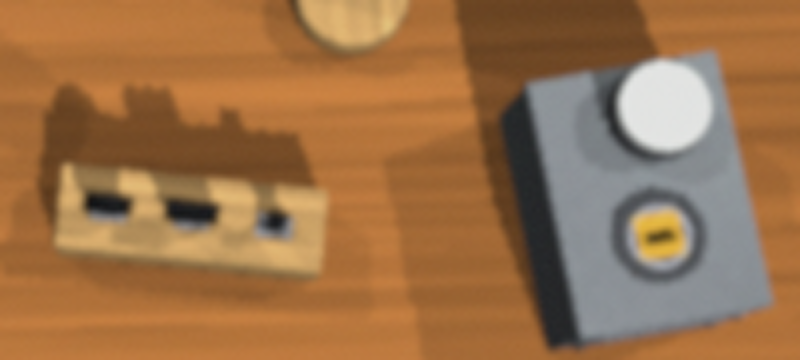

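View pics/sa.png

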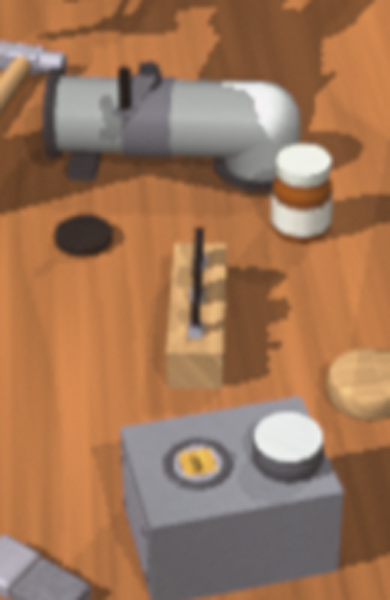

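```bash
python3 - <<'E'
from h import *
np.set_printoptions(precision=4,suppress=True)
t=cam('top');P=cloud(t)
h=pts(t,[(180.5,213.75)],.119)[0];g=pts(t,[(208.7,223.7)],.157)[0]
d=(g-h)[:2];print('hinge',h,'post',g,np.linalg.norm(d),np.degrees(np.arctan2(d[1],d[0])))
# duct axis: cylinder surface points
M=(P[...,2]>.03)&(P[...,2]<.099)&(abs(P[...,1]-.25)<.09)&(P[...,0]>.40)&(P[...,0]<.56)
Q=P[M]; 
# ridge per x slab: top points
for x0 in np.arange(.41,.57,.02):
    q=Q[(abs(Q[:,0]-x0)<.01)&(Q[:,2]>.08)]
    if len(q)>8:
        w=np.polyfit(q[:,1],q[:,2],2); print(round(x0,3),len(q),'ridge y',-w[1]/2/w[0],'zmax',q[:,2].max())
# keyway dark: inside yellow
c=t['img'][198:220,412:438].astype(int);print(c.sum(2).min())
h=cv2.cvtColor(t['img'],cv2.COLOR_RGB2HSV)
g=cv2.cvtColor(t['img'],cv2.COLOR_RGB2GRAY)
m=np.zeros_like(g);m[204:213,420:430]=g[204:213,420:430]<90
print(g[202:216,416:434])
# keys
print(g[194:212,276:340:1].shape)
for n,z,uv in [('k1',.084,(286.6,201.6)),('k2',.084,(308.2,203)),('k3',.080,(328.5,205.5))]: print(n,pts(t,[uv],z))
for n,uv in dict(tl=(275,191),tr=(341,197.5),bl=(274,212.5),br=(340,218.5)).items(): print(n,pts(t,[uv],.042))
E
```

```text
hinge [0.5018 0.2503 0.119 ] post [0.4736 0.179  0.157 ] 0.07670022513408847 -111.57666721834975
0.41 180 ridge y 0.27307224180469325 zmax 0.09899552688277358
0.43 228 ridge y 0.26586671445593824 zmax 0.09770619661194746
0.45 240 ridge y 0.26206138895708 zmax 0.09857912563628801
0.47 245 ridge y 0.2581917007639145 zmax 0.09840363673380881
0.49 124 ridge y 0.255623331587149 zmax 0.09851434392600966
0.51 127 ridge y 0.2518485990832325 zmax 0.0988837990569289
0.53 226 ridge y 0.249482101649182 zmax 0.09884694994145504
0.55 218 ridge y 0.2449608718222869 zmax 0.09896859098736255
200
[[ 82  86  99 124 148 161 167 170 171 176 177 173 162 144 117  93  89 104]
 [ 85 101 128 159 174 178 177 179 183 185 185 183 179 171 148 117  92  93]
 [ 93 121 157 181 186 185 181 182 185 185 184 184 184 182 169 143 107  88]
 [103 138 172 187 187 183 182 184 185 183 181 180 181 181 173 157 125  93]
 [110 150 175 185 183 181 179 179 177 170 165 166 173 173 166 161 141 106]
 [116 151 171 179 178 171 159 154 144 132 125 133 153 164 161 159 149 116]
 [117 150 164 167 165 146 121 106  98  87  83  98 130 157 163 158 150 118]
 [117 150 162 160 157 132  95  76  76  82  91 104 130 158 170 167 153 115]
 [115 150 161 158 158 141 115 108 112 123 133 142 155 170 179 173 155 112]
 [105 140 157 162 168 161 154 154 157 162 168 172 177 180 184 176 153 110]
 [ 97 125 154 170 179 179 176 177 177 179 181 181 180 183 183 173 142 101]
 [ 89 112 142 167 182 185 182 180 178 176 174 172 173 176 175 159 122  90]
 [ 85  97 120 149 170 180 180 174 169 162 157 157 164 166 156 132  99  84]
 [ 90  88  97 118 143 159 167 168 166 160 156 155 157 149 127 103  87  88]]
(18, 64)
k1 [[0.5299 0.0122 0.084 ]]
k2 [[ 0.5255 -0.0376  0.084 ]]
k3 [[ 0.5192 -0.0845  0.08  ]]
tl [[0.5633 0.0408 0.042 ]]
tr [[ 0.5438 -0.1178  0.042 ]]
bl [[0.5108 0.0439 0.042 ]]
br [[ 0.493  -0.1136  0.042 ]]
```

```bash
python3 -m jog '0.032 -0.038 0 0;0.032 -0.038 0 0;0.032 -0.038 0 0;0.032 -0.038 0 0;0.032 -0.038 0 0' 0.4 20;python3 -m jog '0.032 -0.038 0 0;0.032 -0.038 0 0;0.032 -0.038 0 0;0.032 -0.038 0 0;0 0 0 0'
```

```text
time: 0.8
tcp_pos: [0.3485, 0.3252, 0.301]
tcp_rot: [-0.529, -3.095, -0.0]
contact_force: [0.5, 0.5, -0.2]
grip_width: 0.0575
time: 1.3
tcp_pos: [0.4788, 0.1665, 0.3012]
tcp_rot: [0.54, 3.093, 0.0]
contact_force: [-1.0, -0.0, -0.0]
grip_width: 0.0374
```

```bash
python3 -m jog '-0.005 0.0125 0 0;0 0 -0.03 0;0 0 0 0;0 0 0 0;0 0 0 0'; python3 - <<'E'
from h import *
c=cam('wrist','w1.png');s=cam('side');cv2.imwrite('pics/s1.png',cv2.resize(s['img'][80:240,200:360,::-1],None,fx=4,fy=4)[:600])
E
```

```text
time: 1.8
tcp_pos: [0.4715, 0.184, 0.2726]
tcp_rot: [0.536, 3.094, 0.006]
contact_force: [0.2, 0.4, -0.3]
grip_width: 0.0375
```

View pics/w1.png

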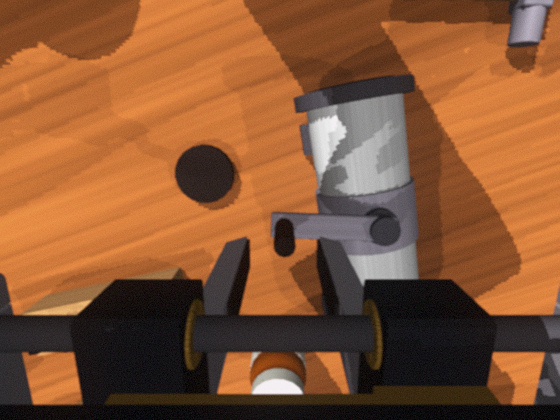

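View pics/s1.png

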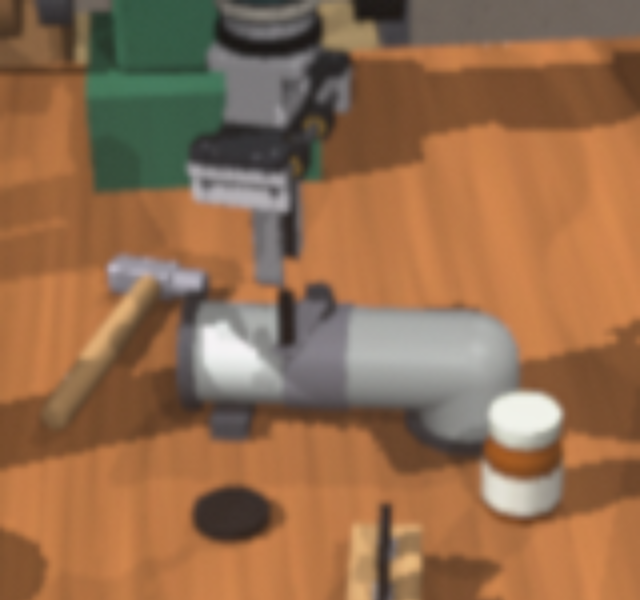

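Wrist view: the post is at (284,225-252), between the fingertips at u≈245 and 322. I'll locate the post from this view before closing.

```bash
python3 - <<'E'
from h import *
np.set_printoptions(precision=4,suppress=True)
print(ctrl.observe()['tcp_pos'])
c=cam('wrist');P=cloud(c)
print(P[248,284],P[245,284],pts(c,[(284,248)],.1595),pts(c,[(382,228)],.119))
print(P[228,382],P[224,284])
E
```

```text
[0.472  0.1837 0.2734]
[0.4762 0.1835 0.1588] [0.4743 0.1841 0.1587] [[0.4759 0.1836 0.1595]] [[0.5003 0.2515 0.119 ]]
[0.5003 0.2515 0.119 ] [0.4686 0.1864 0.1345]
```

```bash
python3 -m jog '0.001 -0.001 -0.025 0;0 0 -0.025 0;0 0 0 0;0 0 0 0;0 0 0 0'; python3 -m jog '0 0 0 0;0 0 0 0;0 0 0 0;0 0 0 0;0 0 0 0' 0.05 20
```

```text
time: 2.45
tcp_pos: [0.475, 0.1835, 0.2283]
tcp_rot: [0.535, 3.082, 0.013]
contact_force: [-0.3, 0.3, 0.4]
grip_width: 0.0375
time: 2.95
tcp_pos: [0.476, 0.1827, 0.2318]
tcp_rot: [0.535, 3.078, 0.012]
contact_force: [0.3, 1.1, -1.2]
grip_width: 0.0131
```

```bash
python3 -m jog '-0.0119 0.0055 -0.003 0;-0.0107 0.0075 -0.002 0;-0.0092 0.0092 0 0;-0.0075 0.0107 0 0;0 0 0 0'
```

```text
time: 3.45
tcp_pos: [0.438, 0.2115, 0.2316]
tcp_rot: [0.544, 3.062, -0.003]
contact_force: [0.4, 1.1, -0.6]
grip_width: 0.0131
```

```bash
python3 -m jog '-0.0059 0.0117 0 0;-0.0038 0.0125 0 0;-0.0016 0.013 0 0;0.0007 0.013 0 0;0.002 0.009 0 0'; python3 -m jog '0.001 0.004 0 0;0.001 0.004 0 0;0.001 0.004 0 0;0 0 0 0;0 0 0 0';
```

```text
time: 3.95
tcp_pos: [0.4222, 0.2671, 0.2316]
tcp_rot: [0.555, 3.078, -0.03]
contact_force: [-5.1, -2.7, 2.8]
grip_width: 0.0135
time: 4.45
tcp_pos: [0.4231, 0.2723, 0.2316]
tcp_rot: [0.561, 3.081, -0.067]
contact_force: [-1.5, -2.7, 0.2]
grip_width: 0.0136
```

```bash
python3 - <<'E'
from h import *
c=cam('top','t2.png');cv2.imwrite('pics/t2.png',cv2.resize(c['img'][140:290,130:280,::-1],None,fx=4,fy=4))
cam('wrist','w2.png')
E
```

```text
(no output)
```

View pics/w2.png

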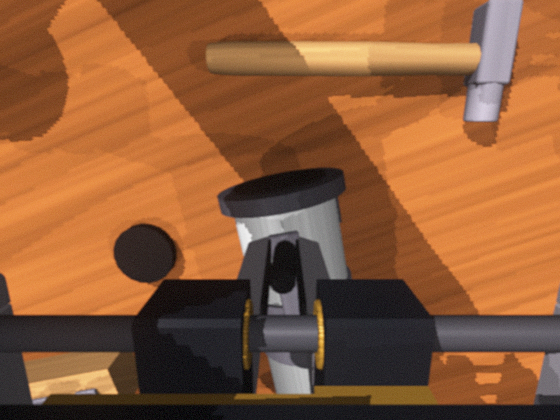

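The lever lies along the duct and pushes back against the stop. I'll release it and lift off.

```bash
python3 -m jog '0 0 0 0;0 0 0 0;0 0 0 0;0 0 0.03 0;0 0 0.04 0' 0.4 20; python3 - <<'E'
from h import *
np.set_printoptions(precision=4,suppress=True)
c=cam('top');cv2.imwrite('pics/t2.png',cv2.resize(c['img'][140:290,130:280,::-1],None,fx=4,fy=4))
cam('wrist','w3.png')
E
```

```text
time: 5.05
tcp_pos: [0.4216, 0.2729, 0.2961]
tcp_rot: [0.56, 3.09, -0.073]
contact_force: [0.3, 0.2, -0.0]
grip_width: 0.0375
```

View pics/t2.png

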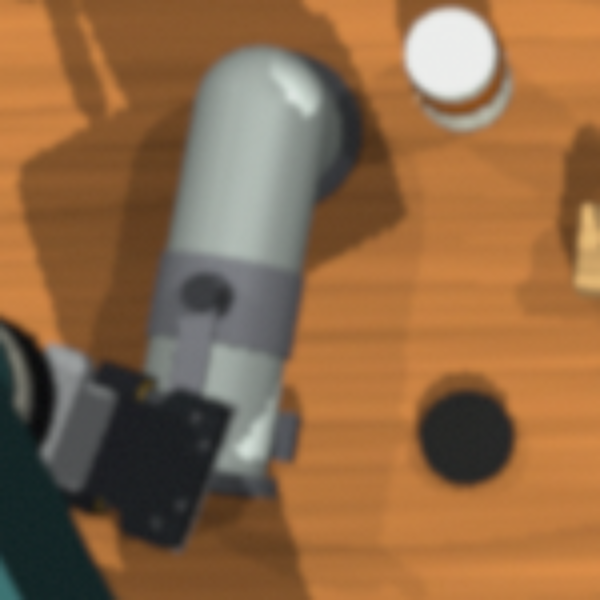

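View pics/w3.png

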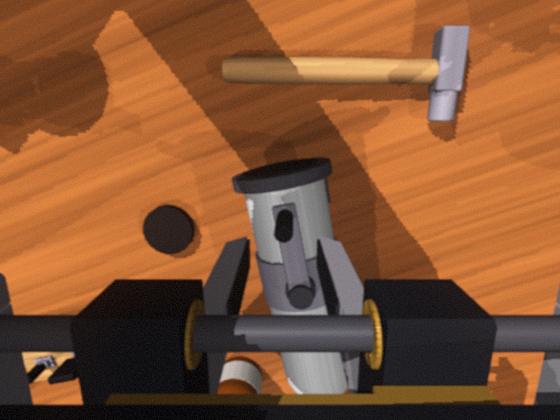

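The lever is open, lying along the duct with its post toward the mouth. I'll go to the keys, turning the jaws by -77° so they lie across the key's thickness.

```bash
python3 -m jog '0.0105 -0.034 0 -0.149;0.0105 -0.034 0 -0.149;0.0105 -0.034 0 -0.149;0.0105 -0.034 0 -0.149;0.0105 -0.034 0 -0.149' 0.4;python3 -m jog '0.0105 -0.034 0 -0.149;0.0105 -0.034 0 -0.149;0.0105 -0.034 0 -0.149;0.0105 -0.034 0 -0.149;0 0 0 0'
cat >> h.py <<'E'
def tool():
    s=ctrl.observe();R=cv2.Rodrigues(np.array(s['tcp_rot']))[0];y=R[:,1]
    print('tcp',np.round(s['tcp_pos'],4),'jaw deg',round(np.degrees(np.arctan2(y[1],y[0])),2),'z axis',np.round(R[:,2],4),'grasp',np.round(np.array(s['tcp_pos'])+.078*R[:,2],4),'w',round(s['grip_width'],4),'F',np.round(s['contact_force'],1),'T',np.round(s['wrist_torque'],2),'q6',round(s['joints'][5],3),'t',round(s['time'],2))
E
python3 - <<'E'
from h import *
tool();cam('wrist','w4.png')
E
```

```text
time: 5.65
tcp_pos: [0.4771, 0.1039, 0.3024]
tcp_rot: [1.654, 2.668, -0.054]
contact_force: [0.4, 0.5, 0.4]
grip_width: 0.0378
time: 6.15
tcp_pos: [0.5211, -0.0408, 0.298]
tcp_rot: [-2.371, -2.047, 0.052]
contact_force: [0.1, 0.1, 0.1]
grip_width: 0.0376
tcp [ 0.5211 -0.0408  0.298 ] jaw deg -8.43 z axis [-0.0311 -0.0152 -0.9994] grasp [ 0.5186 -0.042   0.2201] w 0.0376 F [0.1 0.1 0.1] T [-0.08  0.08  0.04] q6 -0.032 t 6.15
```

View pics/w4.png

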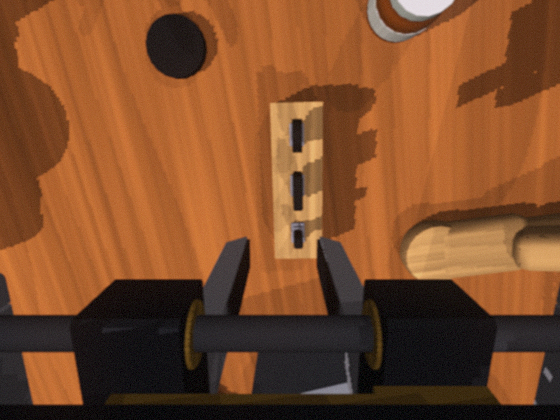

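```bash
python3 - <<'E'
from h import *
np.set_printoptions(precision=4,suppress=True,linewidth=200)
c=cam('wrist');P=cloud(c)
cv2.imwrite('pics/w4z.png',cv2.resize(c['img'][95:265,255:340,::-1],None,fx=3.5,fy=3.5,interpolation=cv2.INTER_CUBIC))
for v in range(104,260,2):
    r=P[v,285:312]; i=np.nanargmax(r[:,2]); 
    if r[i,2]>.05: print(v,285+i,r[i],(r[:,2]>r[i,2]-.006).sum())
s=cam('side');cv2.imwrite('pics/s4.png',cv2.resize(s['img'][190:270,270:330,::-1],None,fx=7,fy=7,interpolation=cv2.INTER_CUBIC))
E
```

```text
122 299 [0.5373 0.0271 0.0723] 9
124 299 [0.537  0.0254 0.0751] 10
126 302 [0.5394 0.0234 0.0763] 9
128 294 [0.5323 0.0228 0.078 ] 10
130 298 [0.5355 0.0206 0.0786] 10
132 298 [0.5352 0.019  0.0804] 10
134 295 [0.5325 0.0177 0.0804] 10
136 297 [0.5339 0.0159 0.0812] 10
138 296 [0.5329 0.0143 0.081 ] 10
140 302 [0.5378 0.0119 0.0809] 10
142 296 [0.5324 0.011  0.0815] 10
144 301 [0.5365 0.0086 0.08  ] 10
146 301 [0.5363 0.0069 0.0803] 10
148 300 [0.5352 0.0051 0.0783] 10
150 296 [0.5315 0.0038 0.0776] 10
152 297 [0.5321 0.0017 0.0752] 10
154 296 [ 0.531  -0.0004  0.0702] 10
174 300 [ 0.5322 -0.0205  0.0614] 8
176 299 [ 0.5311 -0.0203  0.0727] 9
178 298 [ 0.53   -0.0201  0.0833] 9
180 297 [ 0.5289 -0.0216  0.0841] 10
182 297 [ 0.5287 -0.0232  0.0851] 11
184 298 [ 0.5293 -0.0252  0.0848] 11
186 299 [ 0.53   -0.027   0.0854] 11
188 300 [ 0.5306 -0.029   0.0847] 11
190 295 [ 0.526  -0.0303  0.0841] 11
192 295 [ 0.5258 -0.0319  0.0851] 11
194 296 [ 0.5264 -0.0338  0.0854] 10
196 299 [ 0.5288 -0.0361  0.0847] 10
198 298 [ 0.5277 -0.038   0.084 ] 9
200 302 [ 0.531  -0.0401  0.0848] 10
202 300 [ 0.529  -0.0417  0.0847] 10
204 301 [ 0.5296 -0.0436  0.0849] 10
206 296 [ 0.5249 -0.0449  0.0846] 10
208 295 [ 0.5238 -0.0464  0.0853] 10
210 297 [ 0.5254 -0.0486  0.0852] 10
212 298 [ 0.526  -0.0506  0.0848] 9
230 295 [ 0.5197 -0.0783  0.052 ] 11
232 298 [ 0.5226 -0.0796  0.0556] 9
234 300 [ 0.5245 -0.0798  0.0619] 9
236 301 [ 0.5253 -0.0799  0.0677] 9
238 296 [ 0.5205 -0.0791  0.0736] 9
240 299 [ 0.5231 -0.0806  0.0762] 9
242 298 [ 0.522  -0.0821  0.0771] 9
244 296 [ 0.5198 -0.0838  0.0772] 9
246 299 [ 0.5224 -0.0863  0.0769] 9
248 298 [ 0.5212 -0.0881  0.0773] 9
250 298 [ 0.5208 -0.0909  0.0754] 7
```

View pics/w4z.png

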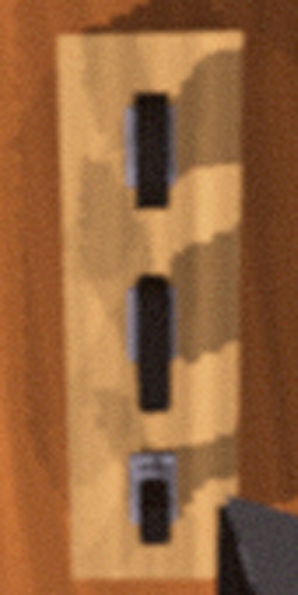

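View pics/s4.png

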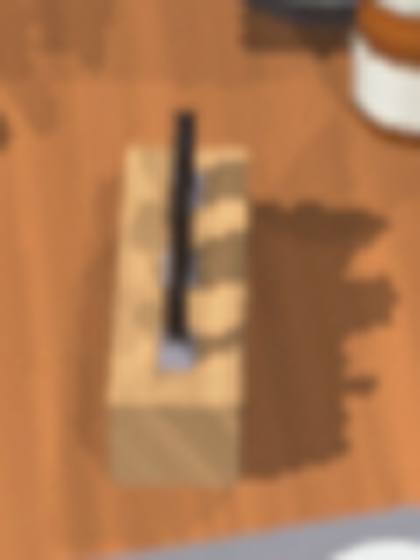

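The middle key has the flat-topped, 32 mm wide bow, with its top at z≈0.085. The first key's bow is domed and the third is slim. So the middle one is the target, with its bow centre at about (0.527, -0.0365). Descending.

```bash
python3 -m jog '0.008 0.0055 0 0;0 0 -0.03 0;0 0 -0.03 0;0 0 -0.02 0;0 0 0 0'; python3 - <<'E'
from h import *
np.set_printoptions(precision=4,suppress=True,linewidth=200)
tool()
c=cam('wrist','w5.png');P=cloud(c)
M=(P[...,2]>.080)&(P[...,2]<.09)&(P[...,1]<0)&(P[...,1]>-.06)&(abs(P[...,0]-.527)<.03)
v,u=np.nonzero(M);print(u.min(),u.max(),v.min(),v.max(),P[M].mean(0),P[M].min(0),P[M].max(0))
r=cv2.minAreaRect((P[M][:,:2]*1000).astype(np.float32));print(r)
tool()
E
```

```text
time: 6.8
tcp_pos: [0.5297, -0.0226, 0.2185]
tcp_rot: [-2.349, -2.075, 0.04]
contact_force: [-0.2, -0.0, -0.5]
grip_width: 0.0378
tcp [ 0.5297 -0.0226  0.2185] jaw deg -7.11 z axis [-0.0236 -0.0116 -0.9997] grasp [ 0.5278 -0.0235  0.1405] w 0.0378 F [-0.2 -0.  -0.5] T [0.   0.08 0.02] q6 -0.018 t 6.8
282 294 224 268 [ 0.5283 -0.035   0.0837] [ 0.5222 -0.0512  0.0801] [ 0.5339 -0.0201  0.0861]
((528.2113647460938, -35.65622329711914), (31.235992431640625, 8.370071411132812), 82.9702377319336)
tcp [ 0.5303 -0.0226  0.2202] jaw deg -7.11 z axis [-0.0209 -0.0118 -0.9997] grasp [ 0.5287 -0.0235  0.1422] w 0.037 F [ 0.1 -0.5  0.3] T [-0.03  0.06 -0.  ] q6 -0.018 t 6.85
```

View pics/w5.png

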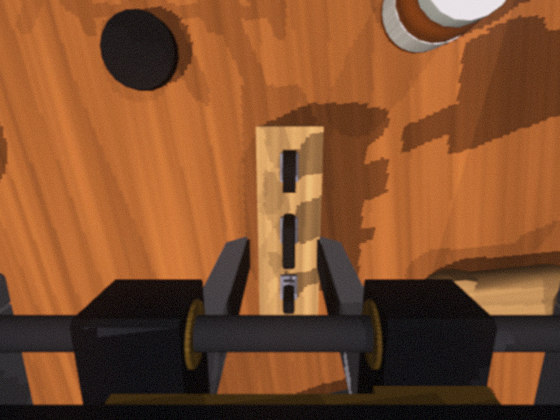

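```bash
python3 -m jog '0 -0.010 0 0;0 -0.002 -0.02 0;0 0 -0.02 0;0 0 0 0;0 0 0 0'; python3 - <<'E'
from h import *
tool()
E
```

```text
time: 7.35
tcp_pos: [0.5349, -0.035, 0.1888]
tcp_rot: [2.343, 2.08, -0.021]
contact_force: [-0.2, 0.1, 0.3]
grip_width: 0.0374
tcp [ 0.5349 -0.035   0.1888] jaw deg -6.83 z axis [-0.0045 -0.0152 -0.9999] grasp [ 0.5345 -0.0362  0.1108] w 0.0374 F [-0.2  0.1  0.3] T [-0.06  0.06  0.01] q6 -0.043 t 7.35
```

```bash
python3 -m jog '-0.006 0 0 0;0 0 -0.02 0;0 0 -0.012 0;0 0 0 0;0 0 0 0'; python3 - <<'E'
from h import *
tool()
E
```

```text
time: 7.85
tcp_pos: [0.5309, -0.0358, 0.1635]
tcp_rot: [2.336, 2.074, -0.01]
contact_force: [-0.3, 0.1, -0.5]
grip_width: 0.0377
tcp [ 0.5309 -0.0358  0.1635] jaw deg -6.81 z axis [ 0.0073 -0.0174 -0.9998] grasp [ 0.5315 -0.0371  0.0855] w 0.0377 F [-0.3  0.1 -0.5] T [-0.09  0.02  0.02] q6 -0.044 t 7.85
```

```bash
python3 -m jog '-0.004 0.001 -0.008 0;0 0 -0.008 0;0 0 0 0;0 0 0 0;0 0 0 0'; python3 - <<'E'
from h import *
tool()
E
```

```text
time: 8.35
tcp_pos: [0.5272, -0.0348, 0.148]
tcp_rot: [2.334, 2.073, -0.007]
contact_force: [-0.9, 0.8, -0.4]
grip_width: 0.0376
tcp [ 0.5272 -0.0348  0.148 ] jaw deg -6.8 z axis [ 0.0098 -0.0179 -0.9998] grasp [ 0.528  -0.0362  0.07  ] w 0.0376 F [-0.9  0.8 -0.4] T [-0.02  0.08 -0.04] q6 -0.043 t 8.35
```

```bash
python3 -m jog '0 0 0 0;0 0 0 0;0 0 0 0;0 0 0 0;0 0 0 0' 0.0 45; python3 - <<'E'
from h import *
tool()
E
```

```text
time: 8.85
tcp_pos: [0.5277, -0.0348, 0.1486]
tcp_rot: [2.334, 2.072, -0.006]
contact_force: [-0.0, 0.1, -0.9]
grip_width: 0.0085
tcp [ 0.5277 -0.0348  0.1486] jaw deg -6.79 z axis [ 0.011  -0.0181 -0.9998] grasp [ 0.5285 -0.0362  0.0706] w 0.0085 F [-0.   0.1 -0.9] T [-0.08  0.09 -0.02] q6 -0.043 t 8.85
```

```bash
python3 -m jog '0 0 0.01 0;0 0 0.015 0;0 0 0.02 0;0 0 0.02 0;0 0 0.02 0';python3 -m jog '0 0 0.02 0;0 0 0.02 0;0 0 0.0 0;0 0 0 0;0 0 0 0'; python3 - <<'E'
from h import *
tool();cam('wrist','w6.png');s=cam('side');cv2.imwrite('pics/s6.png',cv2.resize(s['img'][130:290,220:380,::-1],None,fx=3.7,fy=3.7,interpolation=cv2.INTER_CUBIC))
E
```

```text
time: 9.35
tcp_pos: [0.5258, -0.0345, 0.2345]
tcp_rot: [2.338, 2.076, -0.013]
contact_force: [-0.1, 0.1, -0.5]
grip_width: 0.0083
time: 9.85
tcp_pos: [0.5265, -0.0346, 0.2816]
tcp_rot: [2.333, 2.071, -0.004]
contact_force: [-0.4, -0.1, -0.9]
grip_width: 0.0087
tcp [ 0.5265 -0.0346  0.2816] jaw deg -6.8 z axis [ 0.0125 -0.0182 -0.9998] grasp [ 0.5275 -0.036   0.2036] w 0.0087 F [-0.4 -0.1 -0.9] T [-0.05  0.07  0.01] q6 -0.048 t 9.85
```

View pics/w6.png

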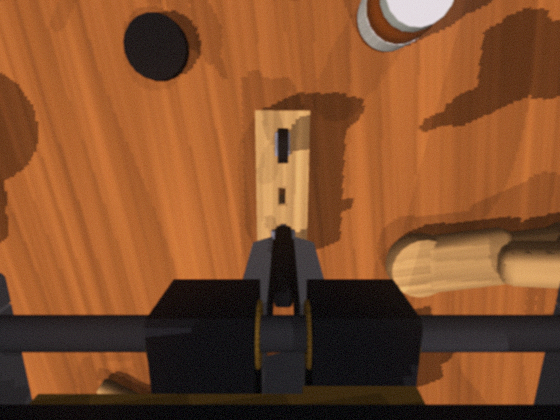

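View pics/s6.png

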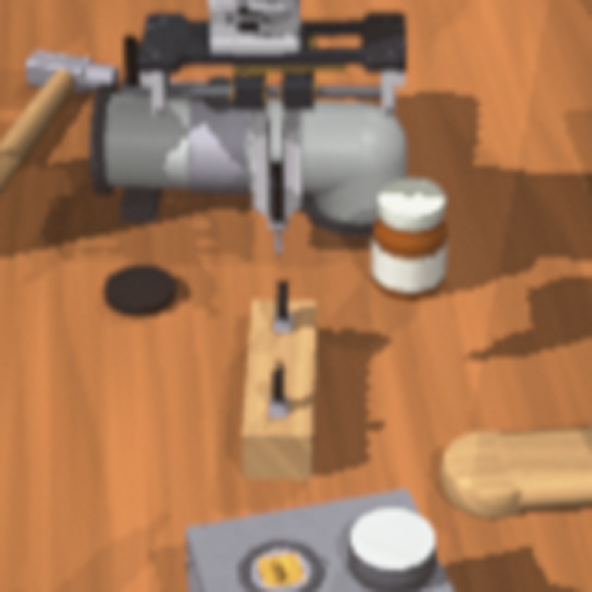

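The key came out, and slot 2 is visibly empty at (282,196). Next I'll carry it past the switch to a spot with a clear wrist view of the keyway.

```bash
python3 -m jog '-0.002 -0.034 0 0.031;-0.002 -0.034 0 0.031;-0.002 -0.034 0 0.031;-0.002 -0.034 0 0.031;-0.002 -0.034 0 0.031';python3 -m jog '-0.002 -0.034 0 0.031;-0.002 -0.034 0 0.031;-0.002 -0.034 0 0.031;-0.002 -0.034 0 0.031;0 0 0 0'; python3 - <<'E'
from h import *
tool();cam('wrist','w7.png')
E
```

```text
time: 10.45
tcp_pos: [0.5143, -0.2048, 0.2744]
tcp_rot: [2.156, 2.271, -0.008]
contact_force: [0.3, -0.4, -0.6]
grip_width: 0.0084
time: 10.95
tcp_pos: [0.5027, -0.3492, 0.2662]
tcp_rot: [-2.015, -2.408, 0.011]
contact_force: [0.4, -0.4, -1.2]
grip_width: 0.0088
tcp [ 0.5027 -0.3492  0.2662] jaw deg 10.15 z axis [-0.0056 -0.0041 -1.    ] grasp [ 0.5023 -0.3495  0.1882] w 0.0088 F [ 0.4 -0.4 -1.2] T [0.03 0.01 0.  ] q6 -0.874 t 10.95
```

View pics/w7.png

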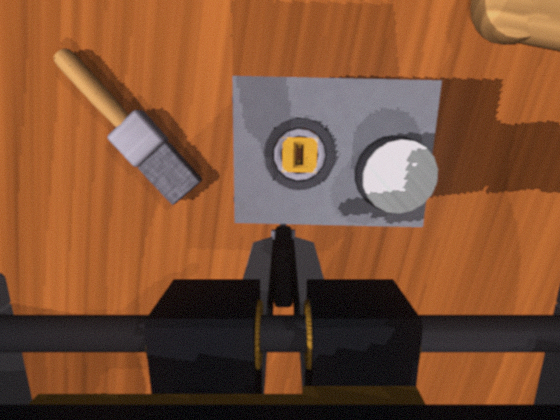

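The keyway shows at about (300,154), inside the yellow plate. I'll measure its position and direction.

```bash
python3 - <<'E'
from h import *
np.set_printoptions(precision=4,suppress=True,linewidth=200)
def meas(c,x0,x1,y0,y1,k=8):
    im=cv2.resize(c['img'][y0:y1,x0:x1],None,fx=k,fy=k,interpolation=cv2.INTER_CUBIC)
    h=cv2.cvtColor(im,cv2.COLOR_RGB2HSV);m=((h[...,1]>120)&(h[...,2]>90)&(h[...,0]>12)&(h[...,0]<35)).astype(np.uint8)
    cn=max(cv2.findContours(m,cv2.RETR_EXTERNAL,cv2.CHAIN_APPROX_NONE)[0],key=cv2.contourArea)
    f=np.zeros_like(m);cv2.drawContours(f,[cn],-1,1,-1)
    f=cv2.erode(f,np.ones((13,13)))
    g=cv2.cvtColor(im,cv2.COLOR_RGB2GRAY);d=((g<95)&(f>0)).astype(np.uint8)
    def up(p): return [(p[0]+.5)/k-.5+x0,(p[1]+.5)/k-.5+y0]
    out={}
    for n,q in (('yellow',cn),('slot',max(cv2.findContours(d,cv2.RETR_EXTERNAL,cv2.CHAIN_APPROX_NONE)[0],key=cv2.contourArea))):
        uv=[up(p) for p in q[:,0,:]]
        X=pts(c,uv,.093)
        r=cv2.minAreaRect((X[:,:2]*1000).astype(np.float32));print(n,np.round(r[0],1),np.round(r[1],1),round(r[2],1))
    cv2.imwrite('pics/slot_%d.png'%x0,im[:,:,::-1])
c=cam('wrist');tool();meas(c,262,340,115,195)
P=cloud(c)
M=(abs(P[...,2]-.09)<.0035)&(P[...,1]<-.15)&(P[...,0]>.3);M[225:]=0
print('box',cv2.minAreaRect((P[M][:,:2]*1000).astype(np.float32)),P[125:185,275:325,2].max(),P[140,288],P[154,300])
t=cam('top');meas(t,408,442,192,226)
E
```

```text
tcp [ 0.5034 -0.3458  0.2665] jaw deg 10.29 z axis [-0.0051 -0.0017 -1.    ] grasp [ 0.503  -0.3459  0.1885] w 0.0086 F [-0.6  0.4  0.5] T [-0.04 -0.01 -0.04] q6 -0.873 t 11.05
yellow [ 504.9 -300.3] [26.6 26.7] 10.2
slot [ 504.3 -300.4] [ 6.4 15.5] 9.9
box ((529.6616821289062, -296.035400390625), (150.9449005126953, 109.52471160888672), 8.961485862731934) nan [ 0.4949 -0.289   0.0939] [ 0.5112 -0.3048 -0.0005]
yellow [ 505.4 -300.6] [24.8 24.8] 5.5
slot [ 505.1 -300.5] [2.5 9.6] 11.4
```

View pics/slot_262.png

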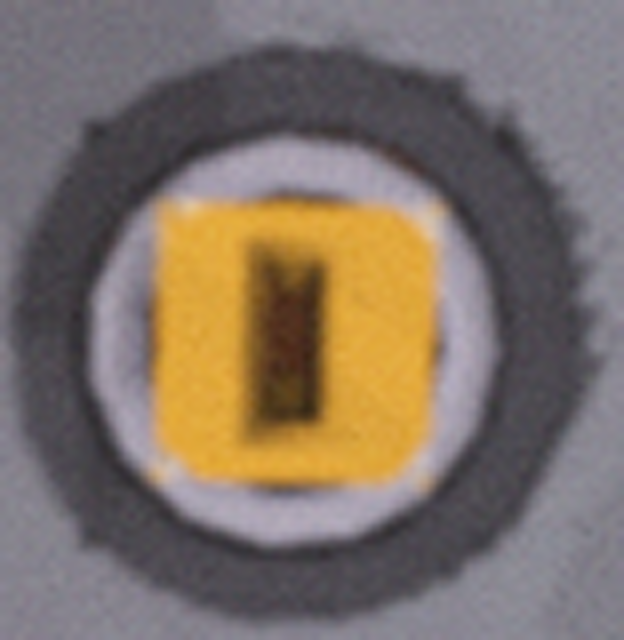

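The keyway measures 15.5 x 6.4 mm at (0.5047, -0.3004), with yaw about 10°, which matches the size given. Moving over it.

```bash
python3 -m jog '0.001 0.02 0 0;0.001 0.02 0 0;0 0.005 -0.008 0;0 0 -0.008 0;0 0 0 0'; python3 -m jog '0 0 0 0;0 0 0 0;0 0 0 0;0 0 0 0;0 0 0 0'; python3 - <<'E'
from h import *
tool();cam('wrist','w8.png');s=cam('side');cv2.imwrite('pics/s8.png',cv2.resize(s['img'][200:320,230:350,::-1],None,fx=5,fy=5,interpolation=cv2.INTER_CUBIC))
E
```

```text
time: 11.6
tcp_pos: [0.5068, -0.2894, 0.2505]
tcp_rot: [-2.0, -2.42, 0.004]
contact_force: [-0.3, -0.1, -1.4]
grip_width: 0.0085
time: 12.1
tcp_pos: [0.5067, -0.2904, 0.2504]
tcp_rot: [-2.002, -2.419, 0.005]
contact_force: [0.1, -0.1, -0.6]
grip_width: 0.0085
tcp [ 0.5067 -0.2904  0.2504] jaw deg 10.76 z axis [-0.0033 -0.0015 -1.    ] grasp [ 0.5064 -0.2905  0.1724] w 0.0085 F [ 0.1 -0.1 -0.6] T [-0.04  0.05 -0.01] q6 -0.804 t 12.1
```

View pics/s8.png

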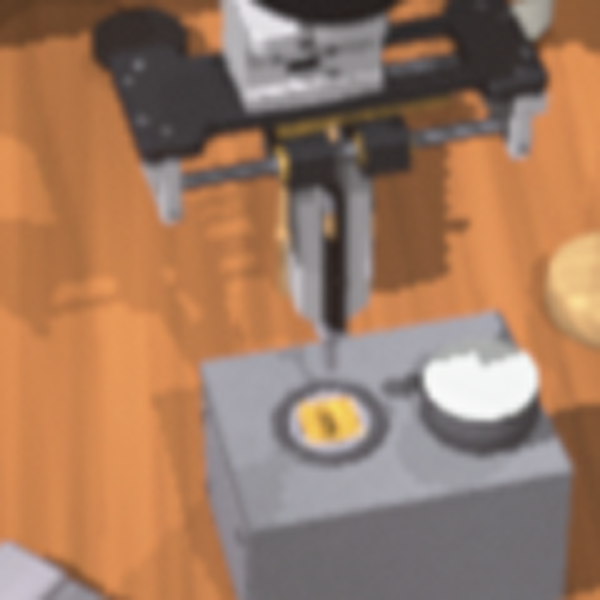

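View pics/w8.png

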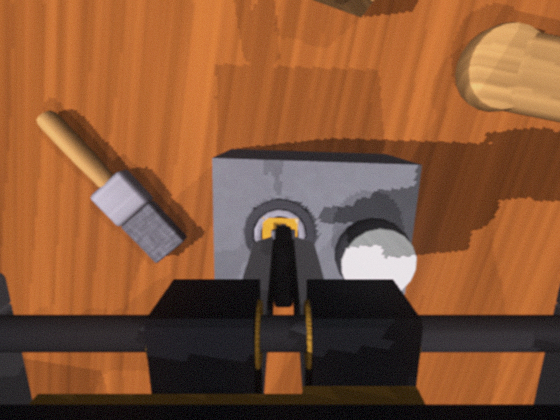

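```bash
python3 - <<'E'
from h import *
np.set_printoptions(precision=4,suppress=True)
c=cam('side')
R=cv2.Rodrigues(np.array(c['rotation']))[0] if np.shape(c['rotation'])!=(3,3) else c['rotation']
def proj(X):
    d=R.T@(np.array(X)-c['position']);return [c['cx']-c['fx']*d[0]/d[2],c['cy']+c['fy']*d[1]/d[2]]
for X in ([.5064,-.2905,.1138],[.5064,-.2905,.1438],[.5047,-.3004,.093]): 
    p=proj(X);print(p,[(p[0]+.5-230)*5,(p[1]+.5-200)*5])
tool()
E
```

```text
[np.float64(295.54956573504813), np.float64(274.2362292829912)] [np.float64(330.24782867524067), np.float64(373.68114641495595)]
[np.float64(295.4827903812253), np.float64(264.72871575465336)] [np.float64(329.9139519061265), np.float64(326.1435787732668)]
[np.float64(295.24481598309296), np.float64(283.74270048199344)] [np.float64(328.7240799154648), np.float64(421.2135024099672)]
tcp [ 0.5067 -0.2902  0.2504] jaw deg 10.78 z axis [-0.0034 -0.0014 -1.    ] grasp [ 0.5064 -0.2903  0.1724] w 0.0084 F [-0.1  0.1  0. ] T [-0.09  0.03  0.03] q6 -0.804 t 12.25
```

The predicted blade tip and the keyway both land on the side picture, at (330,370) and (329,421) in the crop. Correcting by (-1.7, -10) mm.

```bash
python3 -m jog '-0.0015 -0.008 0 0;0 0 0 0;0 0 0 0;0 0 0 0;0 0 0 0'; python3 - <<'E'
from h import *
tool()
E
```

```text
time: 12.75
tcp_pos: [0.505, -0.2994, 0.2504]
tcp_rot: [-2.003, -2.418, 0.005]
contact_force: [0.1, 0.7, -1.1]
grip_width: 0.0085
tcp [ 0.505  -0.2994  0.2504] jaw deg 10.74 z axis [-0.0034 -0.0015 -1.    ] grasp [ 0.5047 -0.2995  0.1724] w 0.0085 F [ 0.1  0.7 -1.1] T [-0.06  0.05  0.02] q6 -0.818 t 12.75
```

```bash
python3 -m jog '0 -0.001 -0.007 0;0 0 -0.007 0;0 0 -0.005 0;0 0 0 0;0 0 0 0'; python3 - <<'E'
from h import *
tool()
E
```

```text
time: 13.25
tcp_pos: [0.5047, -0.2999, 0.2287]
tcp_rot: [-2.001, -2.418, 0.005]
contact_force: [-0.1, -0.8, -0.6]
grip_width: 0.0089
tcp [ 0.5047 -0.2999  0.2287] jaw deg 10.77 z axis [-4.7e-03 -4.0e-04 -1.0e+00] grasp [ 0.5044 -0.2999  0.1507] w 0.0089 F [-0.1 -0.8 -0.6] T [-0.07  0.05  0.  ] q6 -0.819 t 13.25
```

```bash
python3 -m jog '0 0 -0.004 0;0 0 -0.003 0;0 0 0 0;0 0 0 0;0 0 0 0'; python3 - <<'E'
from h import *
tool()
E
```

```text
time: 13.75
tcp_pos: [0.505, -0.3, 0.2216]
tcp_rot: [-2.002, -2.419, 0.005]
contact_force: [-0.2, 0.1, -0.7]
grip_width: 0.0085
tcp [ 0.505  -0.3     0.2216] jaw deg 10.77 z axis [-0.0037 -0.0011 -1.    ] grasp [ 0.5047 -0.3001  0.1436] w 0.0085 F [-0.2  0.1 -0.7] T [-0.12 -0.02  0.03] q6 -0.819 t 13.75
```

The blade is 8 mm into the keyway with no contact force. Next I'll push past the pins.

```bash
python3 -m jog '0 0 -0.005 0;0 0 -0.005 0;0 0 -0.005 0;0 0 -0.005 0;0 0 -0.003 0'; python3 - <<'E'
from h import *
tool()
E
```

```text
time: 14.25
tcp_pos: [0.5061, -0.3012, 0.21]
tcp_rot: [1.997, 2.412, -0.005]
contact_force: [-3.2, 1.2, 8.4]
grip_width: 0.0088
tcp [ 0.5061 -0.3012  0.21  ] jaw deg 10.76 z axis [ 0.0054 -0.0089 -0.9999] grasp [ 0.5065 -0.3019  0.132 ] w 0.0088 F [-3.2  1.2  8.4] T [ 0.45  0.89 -0.03] q6 -0.819 t 14.25
```

```bash
python3 -m jog '-0.002 0.001 -0.005 0.03;0 0 -0.006 -0.05;0 0 -0.006 0.05;0 0 -0.006 -0.04;0 0 -0.004 0'; python3 - <<'E'
from h import *
tool()
E
```

```text
time: 14.75
tcp_pos: [0.5044, -0.2998, 0.2092]
tcp_rot: [1.998, 2.389, -0.005]
contact_force: [-3.8, 3.0, 8.6]
grip_width: 0.0092
tcp [ 0.5044 -0.2998  0.2092] jaw deg 10.21 z axis [ 0.0193 -0.0199 -0.9996] grasp [ 0.5059 -0.3014  0.1313] w 0.0092 F [-3.8  3.   8.6] T [ 0.51  0.97 -0.07] q6 -0.808 t 14.75
```

```bash
python3 -m jog '-0.001 0.001 -0.010 0.03;-0.001 0.001 -0.012 -0.04;0 0 -0.012 0.04;0 0 -0.010 -0.03;0 0 -0.004 0'; python3 - <<'E'
from h import *
tool()
s=cam('side');cv2.imwrite('pics/s9.png',cv2.resize(s['img'][200:320,230:350,::-1],None,fx=5,fy=5,interpolation=cv2.INTER_CUBIC))
E
```

```text
time: 15.25
tcp_pos: [0.5023, -0.2984, 0.1992]
tcp_rot: [1.981, 2.37, -0.008]
contact_force: [-2.1, 0.9, -1.9]
grip_width: 0.0088
tcp [ 0.5023 -0.2984  0.1992] jaw deg 10.25 z axis [ 0.0368 -0.0377 -0.9986] grasp [ 0.5052 -0.3014  0.1213] w 0.0088 F [-2.1  0.9 -1.9] T [ 0.31  0.58 -0.  ] q6 -0.806 t 15.25
```

View pics/s9.png

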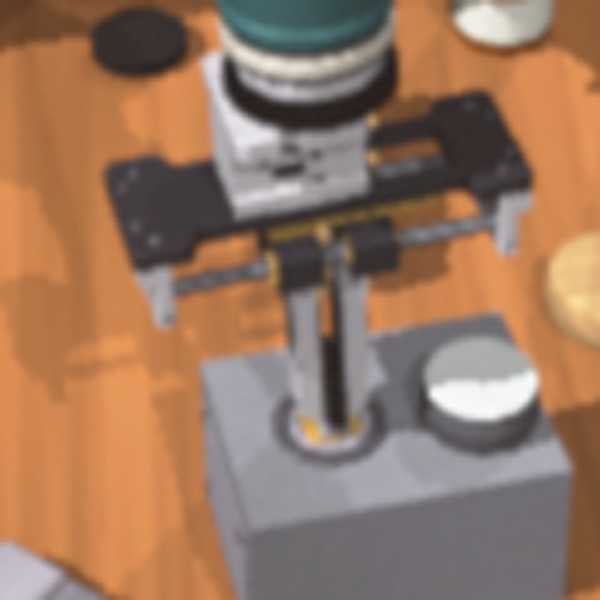

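```bash
python3 -m jog '0.001 -0.001 -0.006 0;0.001 -0.001 -0.006 0;0 0 -0.006 0;0 0 -0.006 0;0 0 -0.006 0'; python3 - <<'E'
from h import *
tool()
E
```

```text
time: 15.8
tcp_pos: [0.5019, -0.298, 0.199]
tcp_rot: [1.975, 2.366, -0.009]
contact_force: [-8.1, 5.5, 22.7]
grip_width: 0.0085
tcp [ 0.5019 -0.298   0.199 ] jaw deg 10.33 z axis [ 0.0421 -0.0428 -0.9982] grasp [ 0.5052 -0.3014  0.1212] w 0.0085 F [-8.1  5.5 22.7] T [ 1.19  1.96 -0.02] q6 -0.807 t 15.8
```

22.7 N with no more travel, at exactly the height expected for home. I'll relax the push a little and look.

```bash
python3 -m jog '0 0 -0.002 0;0 0 -0.001 0;0 0 -0.001 0;0 0 -0.001 0;0 0 -0.001 0'; python3 - <<'E'
from h import *
np.set_printoptions(precision=4,suppress=True)
tool()
c=cam('wrist','w10.png');cv2.imwrite('pics/w10z.png',cv2.resize(c['img'][200:310,230:340,::-1],None,fx=5,fy=5,interpolation=cv2.INTER_CUBIC))
P=cloud(c)
for v in range(222,306,4): print(v,P[v,284])
E
```

```text
time: 16.3
tcp_pos: [0.5014, -0.2977, 0.1992]
tcp_rot: [1.973, 2.363, -0.009]
contact_force: [-2.2, 0.9, 8.1]
grip_width: 0.0087
tcp [ 0.5014 -0.2977  0.1992] jaw deg 10.33 z axis [ 0.0444 -0.0445 -0.998 ] grasp [ 0.5049 -0.3011  0.1213] w 0.0087 F [-2.2  0.9  8.1] T [ 0.48  0.85 -0.06] q6 -0.807 t 16.3
222 [ 0.5038 -0.2878  0.0909]
226 [ 0.5028 -0.2852  0.1052]
230 [ 0.5026 -0.2853  0.1111]
234 [ 0.5024 -0.2854  0.1166]
238 [ 0.5021 -0.2854  0.1223]
242 [ 0.5018 -0.2849  0.1287]
246 [ 0.5016 -0.2847  0.134 ]
250 [ 0.5018 -0.2861  0.1352]
254 [ 0.5023 -0.2889  0.1335]
258 [ 0.5025 -0.2902  0.135 ]
262 [ 0.503  -0.2926  0.134 ]
266 [ 0.5031 -0.2938  0.1359]
270 [ 0.5036 -0.2961  0.1353]
274 [ 0.5039 -0.2979  0.1356]
278 [ 0.5043 -0.2999  0.1358]
282 [ 0.5048 -0.3025  0.1349]
286 [ 0.505  -0.304   0.1359]
290 [ 0.5057 -0.3071  0.1341]
294 [ 0.5059 -0.3086  0.1352]
298 [ 0.5062 -0.3104  0.1357]
302 [ 0.5067 -0.313   0.135 ]
```

View pics/w10z.png

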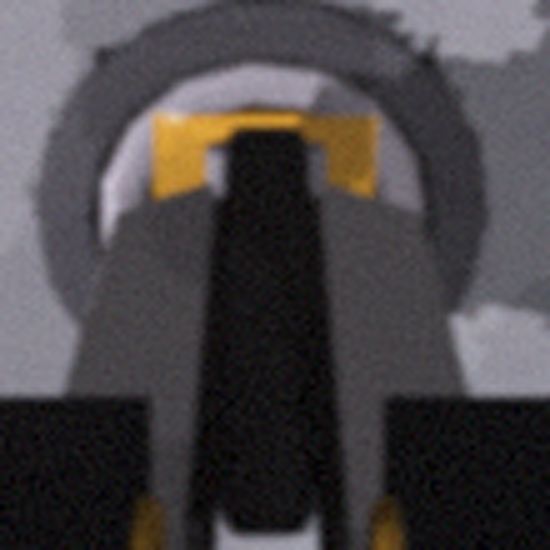

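The top of the bow is at z=0.135, so the key centre is 25 mm above the face. The key is home and unturned. Before turning I'll try to take out some of the tool tilt.

```bash
python3 -m jog '0.002 -0.002 0 0;0.002 -0.002 0 0;0.002 -0.002 -0.001 0;0 0 -0.001 0;0 0 -0.001 0'; python3 - <<'E'
from h import *
tool()
E
```

```text
time: 16.85
tcp_pos: [0.5031, -0.2992, 0.1992]
tcp_rot: [1.985, 2.379, -0.008]
contact_force: [-3.1, 1.5, 7.0]
grip_width: 0.0085
tcp [ 0.5031 -0.2992  0.1992] jaw deg 10.35 z axis [ 0.03   -0.0317 -0.999 ] grasp [ 0.5055 -0.3016  0.1213] w 0.0085 F [-3.1  1.5  7. ] T [ 0.29  0.64 -0.04] q6 -0.809 t 16.85
```

```bash
python3 -m jog '0.002 -0.002 0 0;0.002 -0.002 0 0;0.002 -0.002 -0.001 0;0 0 -0.001 0;0 0 -0.001 0'; python3 - <<'E'
from h import *
tool()
E
```

```text
time: 17.35
tcp_pos: [0.5049, -0.3006, 0.1992]
tcp_rot: [1.996, 2.394, -0.007]
contact_force: [-3.7, 1.7, 7.8]
grip_width: 0.0085
tcp [ 0.5049 -0.3006  0.1992] jaw deg 10.38 z axis [ 0.0158 -0.0191 -0.9997] grasp [ 0.5061 -0.3021  0.1212] w 0.0085 F [-3.7  1.7  7.8] T [ 0.23  0.59 -0.03] q6 -0.811 t 17.35
```

```bash
python3 -m jog '0 0 -0.001 -0.12;0 0 -0.001 -0.14;0 0 -0.001 -0.14;0 0 -0.001 -0.14;0 0 -0.001 -0.14'; python3 - <<'E'
from h import *
tool()
E
```

```text
time: 17.85
tcp_pos: [0.505, -0.3002, 0.1992]
tcp_rot: [2.701, 1.559, -0.019]
contact_force: [-2.1, 2.5, 8.1]
grip_width: 0.0086
tcp [ 0.505  -0.3002  0.1992] jaw deg -30.0 z axis [ 5.000e-04 -2.570e-02 -9.997e-01] grasp [ 0.505  -0.3022  0.1212] w 0.0086 F [-2.1  2.5  8.1] T [0.39 0.79 0.04] q6 -0.098 t 17.85
```

```bash
python3 -m jog '0 0 -0.001 -0.14;0 0 -0.001 -0.14;0 0 -0.001 -0.14;0 0 -0.001 -0.14;0 0 -0.001 -0.14'; python3 - <<'E'
from h import *
tool()
E
```

```text
time: 18.35
tcp_pos: [0.5053, -0.2997, 0.1992]
tcp_rot: [3.084, 0.496, -0.03]
contact_force: [-3.4, 2.7, 9.3]
grip_width: 0.0085
tcp [ 0.5053 -0.2997  0.1992] jaw deg -71.7 z axis [-0.0158 -0.0204 -0.9997] grasp [ 0.5041 -0.3013  0.1212] w 0.0085 F [-3.4  2.7  9.3] T [0.45 0.76 0.08] q6 0.633 t 18.35
```

```bash
python3 -m jog '0 0 -0.001 -0.12;0 0 -0.001 -0.12;0 0 -0.001 -0.08;0 0 -0.001 -0.06;0 0 -0.001 -0.06'; python3 - <<'E'
from h import *
np.set_printoptions(precision=4,suppress=True)
tool()
c=cam('wrist','w11.png');P=cloud(c)
M=(P[...,2]>.128)&(P[...,2]<.14)&(abs(P[...,0]-.505)<.03)&(abs(P[...,1]+.3)<.03)
M[:235]=0;g=cv2.cvtColor(c['img'],cv2.COLOR_RGB2GRAY);
print(P[250:306:6,284])
E
```

```text
time: 18.85
tcp_pos: [0.5059, -0.2993, 0.1992]
tcp_rot: [3.12, -0.211, -0.033]
contact_force: [-2.2, 1.0, 8.6]
grip_width: 0.0092
tcp [ 0.5059 -0.2993  0.1992] jaw deg -97.74 z axis [-0.0217 -0.0124 -0.9997] grasp [ 0.5042 -0.3003  0.1212] w 0.0092 F [-2.2  1.   8.6] T [0.4  0.82 0.72] q6 1.087 t 18.85
[[ 0.5178 -0.3025  0.1343]
 [ 0.5148 -0.3021  0.1342]
 [ 0.5119 -0.3017  0.1344]
 [ 0.5094 -0.3014  0.1354]
 [ 0.506  -0.3009  0.1347]
 [ 0.5031 -0.3005  0.1351]
 [ 0.5    -0.3001  0.135 ]
 [ 0.4967 -0.2997  0.1347]
 [ 0.4942 -0.2993  0.136 ]
 [ 0.4903 -0.2988  0.1347]]
```

View pics/w11.png

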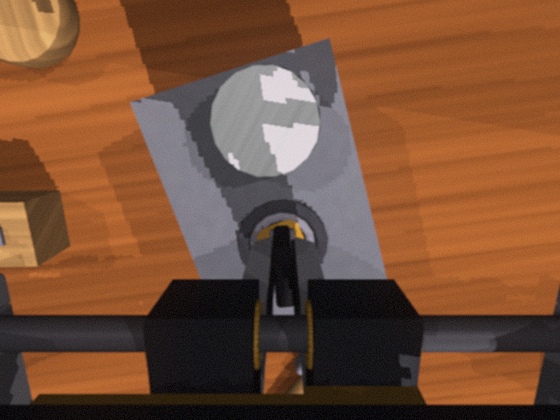

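At the stop: the twist torque is 0.72 N m. The grip width rose to 9.2 mm, so the jaws may be twisting over the bow. I'll measure the key's actual direction.

```bash
cat > km.py <<'E'
from h import *
np.set_printoptions(precision=4,suppress=True)
def key():
    c=cam('wrist')
    g=cv2.cvtColor(c['img'],cv2.COLOR_RGB2GRAY)
    x0,y0=255,215
    im=c['img'][215:312,255:315];cv2.imwrite('pics/keyz.png',cv2.resize(im[:,:,::-1],None,fx=6,fy=6,interpolation=cv2.INTER_CUBIC))
    P=cloud(c)
    M=(P[...,2]>.131)&(P[...,2]<.139)&(g<45);M[:235]=0;M[308:]=0;M[:,:265]=0;M[:,303:]=0
    Q=P[M];n=len(Q)
    r=cv2.minAreaRect((Q[:,:2]*1000).astype(np.float32))
    w=np.cov(Q[:,:2].T);e,V=np.linalg.eigh(w);a=np.degrees(np.arctan2(V[1,1],V[0,1]))
    print(n,r,'pca',a,'zmean',Q[:,2].mean())
    tool()
E
python3 -c 'from km import *;key()'
```

```text
1171 ((504.3804016113281, -300.6602478027344), (11.735219955444336, 31.580276489257812), 86.85846710205078) pca 175.5885282018019 zmean 0.1346177723099158
tcp [ 0.5059 -0.2993  0.1992] jaw deg -97.64 z axis [-0.0218 -0.0124 -0.9997] grasp [ 0.5042 -0.3003  0.1212] w 0.0092 F [-2.5  1.4  7.7] T [0.44 0.88 0.73] q6 1.085 t 18.95
```

View pics/keyz.png

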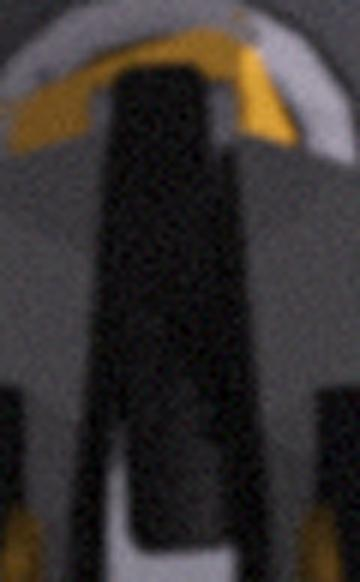

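```bash
python3 -m jog '0 0 -0.001 0.06;0 0 -0.001 0.02;0 0 -0.001 -0.02;0 0 -0.001 -0.02;0 0 -0.001 -0.02'; python3 -c 'from km import *;key()'
```

```text
time: 19.45
tcp_pos: [0.5059, -0.2991, 0.1991]
tcp_rot: [3.122, -0.162, -0.033]
contact_force: [-2.7, 1.4, 8.0]
grip_width: 0.0093
1213 ((504.33441162109375, -299.4495544433594), (11.888486862182617, 32.18175506591797), 80.2630615234375) pca 176.5627783390569 zmean 0.13460169060825955
tcp [ 0.5059 -0.2991  0.1992] jaw deg -95.96 z axis [-0.0218 -0.0144 -0.9997] grasp [ 0.5042 -0.3002  0.1212] w 0.0086 F [-2.9  1.1  8.2] T [0.43 0.77 0.63] q6 1.057 t 19.5
```

View pics/keyz.png

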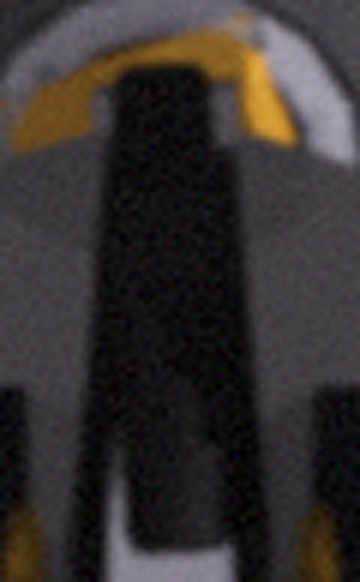

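```bash
python3 - <<'E'
from h import *
np.set_printoptions(precision=4,suppress=True)
c=cam('wrist')
a=pts(c,[(255+160/6,215+70/6)],.101)[0];b=pts(c,[(255+187/6,215+546/6)],.135)[0]
d=a-b;print(a,b,np.linalg.norm(d[:2]),np.degrees(np.arctan2(d[1],d[0])))
# yellow edges on face z=.093 : corner at (245,15)zoom; edge left (12,110)?, right edge down to (298,140)
k=[(245,12),(298,140),(60,70)]
Q=pts(c,[(255+x/6,215+y/6) for x,y in k],.093)
print(Q);e=Q[1]-Q[0];print('right edge dir',np.degrees(np.arctan2(e[1],e[0])))
e=Q[2]-Q[0];print('top edge dir',np.degrees(np.arctan2(e[1],e[0])))
im=c['img'][205:250,250:320];cv2.imwrite('pics/yz.png',cv2.resize(im[:,:,::-1],None,fx=11,fy=11,interpolation=cv2.INTER_CUBIC))
tool()
E
```

```text
[ 0.5183 -0.3014  0.101 ] [ 0.4893 -0.3001  0.135 ] 0.029032391201778838 -2.5480296426347784
[[ 0.5206 -0.3099  0.093 ]
 [ 0.507  -0.3139  0.093 ]
 [ 0.5167 -0.2916  0.093 ]]
right edge dir -163.8209280341089
top edge dir 101.97698797142023
tcp [ 0.5059 -0.2991  0.1992] jaw deg -95.9 z axis [-0.0218 -0.0144 -0.9997] grasp [ 0.5042 -0.3002  0.1212] w 0.0088 F [-2.5  0.5  8.3] T [0.47 0.85 0.66] q6 1.056 t 19.55
```

View pics/yz.png

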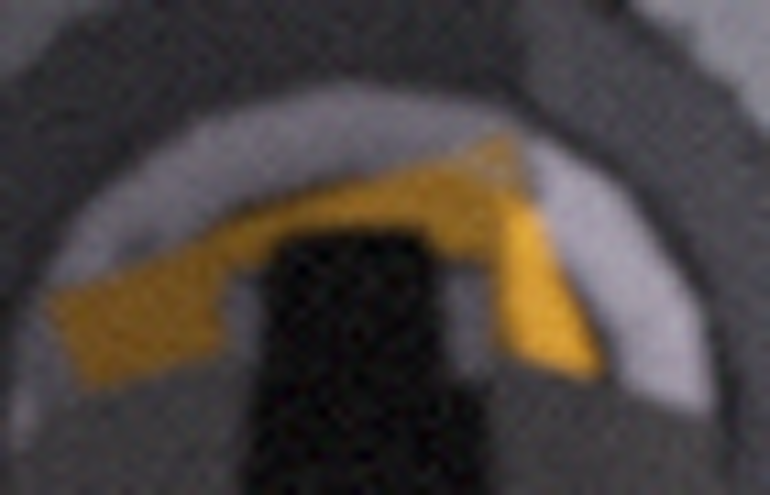

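The cylinder plate has turned to about its stop (~1.45), but under 0.65 N m the key is ~0.34 rad off the keyway, which is too close to the 0.35 limit. I'll ease off the twist.

```bash
python3 -m jog '0 0 -0.001 0.06;0 0 -0.001 0.06;0 0 -0.001 0;0 0 -0.001 0;0 0 -0.001 0'; python3 - <<'E'
from h import *
np.set_printoptions(precision=4,suppress=True)
tool();c=cam('wrist')
im=c['img'][205:310,250:320];cv2.imwrite('pics/yz2.png',cv2.resize(im[:,:,::-1],None,fx=5.6,fy=5.6,interpolation=cv2.INTER_CUBIC))
E
```

```text
time: 20.05
tcp_pos: [0.5057, -0.2988, 0.1992]
tcp_rot: [3.124, 0.041, -0.032]
contact_force: [-1.8, 1.5, 8.5]
grip_width: 0.0087
tcp [ 0.5057 -0.2988  0.1992] jaw deg -88.49 z axis [-0.0203 -0.0176 -0.9996] grasp [ 0.5041 -0.3002  0.1212] w 0.0087 F [-1.8  1.5  8.5] T [0.49 0.89 0.13] q6 0.928 t 20.05
```

View pics/yz2.png

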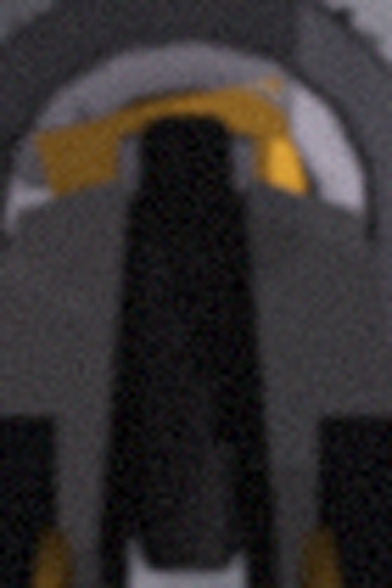

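```bash
python3 - <<'E'
from h import *
np.set_printoptions(precision=4,suppress=True)
c=cam('wrist');f=lambda x,y:(250+(x+.5)/5.6-.5,205+(y+.5)/5.6-.5)
a=pts(c,[f(185,122)],.101)[0];b=pts(c,[f(188,563)],.135)[0]
d=a-b;print(a,b,np.linalg.norm(d[:2]),'key',np.degrees(np.arctan2(d[1],d[0])))
# yellow mask, front edge & right edge
im=cv2.resize(c['img'][205:245,250:320],None,fx=8,fy=8,interpolation=cv2.INTER_CUBIC)
h=cv2.cvtColor(im,cv2.COLOR_RGB2HSV);m=((h[...,1]>110)&(h[...,2]>70)&(h[...,0]>12)&(h[...,0]<35))
top=[(x,np.nonzero(m[:,x])[0].min()) for x in range(m.shape[1]) if m[:,x].sum()>6]
T=np.array(top);T=T[(T[:,0]>80)&(T[:,0]<360)]
X=pts(c,[(250+(x+.5)/8-.5,205+(y+.5)/8-.5) for x,y in T],.093)
l=cv2.fitLine((X[:,:2]).astype(np.float32),cv2.DIST_HUBER,0,.001,.001).ravel();print('front edge',np.degrees(np.arctan2(l[1],l[0]))%180)
R=np.array([(np.nonzero(m[y])[0].max(),y) for y in range(m.shape[0]) if m[y].sum()>4]);R=R[(R[:,1]>120)&(R[:,1]<220)]
X=pts(c,[(250+(x+.5)/8-.5,205+(y+.5)/8-.5) for x,y in R],.093)
l=cv2.fitLine((X[:,:2]).astype(np.float32),cv2.DIST_HUBER,0,.001,.001).ravel();print('right edge',np.degrees(np.arctan2(l[1],l[0]))%180)
tool()
E
```

```text
[ 0.5184 -0.2999  0.101 ] [ 0.4898 -0.3004  0.135 ] 0.028652764353483184 key 0.9642857802147008
front edge 107.420555
right edge 36.260353
tcp [ 0.5057 -0.2988  0.1992] jaw deg -88.49 z axis [-0.0203 -0.0176 -0.9996] grasp [ 0.5041 -0.3002  0.1212] w 0.009 F [-3.1  3.   8.8] T [0.45 0.87 0.16] q6 0.928 t 20.15
```

The cylinder is at 1.44 rad from the plate edge, with the key about 0.29 rad off the keyway. I'll ease it a little more to centre between the limits.

```bash
python3 -m jog '0 0 -0.001 0.05;0 0 -0.001 0;0 0 -0.001 0;0 0 -0.001 0;0 0 -0.001 0'; python3 - <<'E'
from h import *
np.set_printoptions(precision=4,suppress=True)
c=cam('wrist')
im=cv2.resize(c['img'][205:245,250:320],None,fx=8,fy=8,interpolation=cv2.INTER_CUBIC)
h=cv2.cvtColor(im,cv2.COLOR_RGB2HSV);m=((h[...,1]>110)&(h[...,2]>70)&(h[...,0]>12)&(h[...,0]<35))
T=np.array([(x,np.nonzero(m[:,x])[0].min()) for x in range(m.shape[1]) if m[:,x].sum()>6]);T=T[(T[:,0]>80)&(T[:,0]<360)]
X=pts(c,[(250+(x+.5)/8-.5,205+(y+.5)/8-.5) for x,y in T],.093)
l=cv2.fitLine((X[:,:2]).astype(np.float32),cv2.DIST_HUBER,0,.001,.001).ravel();print('front edge',np.degrees(np.arctan2(l[1],l[0]))%180)
im=c['img'][205:310,250:320];cv2.imwrite('pics/yz3.png',cv2.resize(im[:,:,::-1],None,fx=5.6,fy=5.6,interpolation=cv2.INTER_CUBIC))
t=cam('top');cv2.imwrite('pics/t3.png',t['img'][:,:,::-1])
print(cloud(c)[278,284]);tool()
E
```

```text
time: 20.65
tcp_pos: [0.5056, -0.2987, 0.1992]
tcp_rot: [3.121, 0.125, -0.031]
contact_force: [-2.3, 1.7, 9.3]
grip_width: 0.0087
front edge 108.61036
[ 0.5036 -0.3005  0.1341]
tcp [ 0.5056 -0.2987  0.1992] jaw deg -85.42 z axis [-0.0193 -0.0192 -0.9996] grasp [ 0.5041 -0.3002  0.1212] w 0.009 F [-3.2  2.1  8.7] T [0.47 0.83 0.09] q6 0.874 t 20.75
```

View pics/yz3.png

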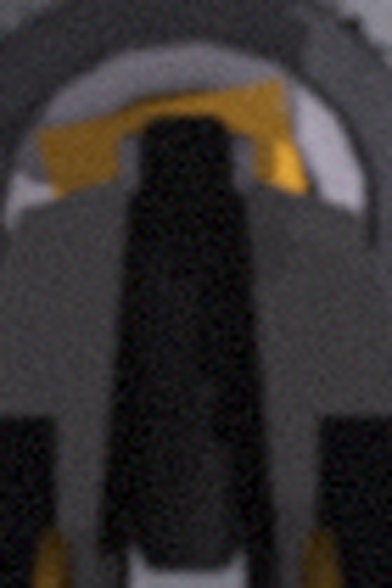

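View pics/t3.png

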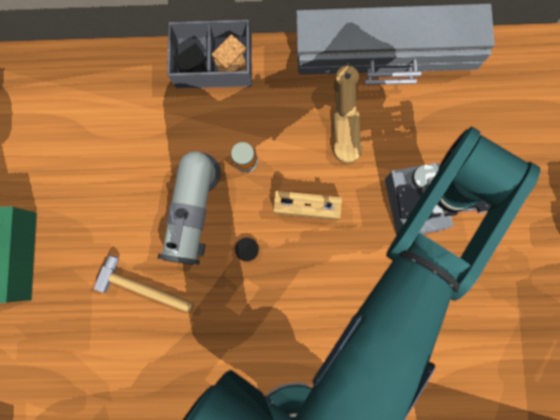

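The cylinder is at ~1.42 rad and the key ~0.24 rad off the keyway. The key is home and pressed down with ~9 N. The lever is still along the duct, and nothing else has moved. Handing in.

```bash
python3 - <<'E'
from h import *
print(ticket.finish_job());tool()
E
```

```text
the job is handed in; nothing more can be done
None
the job is handed in; nothing more can be done
```

I handed the job in at about 20.8 s, with the key held home and turned against the switch's stop. The system gives no verdict, so what follows rests on my own measurements.

- **Damper:** I pinched the post and led the lever to its open stop, where it pushed back. The last top view still shows it lying along the duct, with the post towards the mouth.
- **Key in the switch:** I took the middle key from the block, which had the flat-topped 32 mm bow, and worked it past the pins before turning. A hard stop at about 23 N confirmed it was home, with the bow centre 25 mm above the face.
- **Turn:** I turned the key clockwise until the stop was felt. The first push was too hard, with about 0.7 N m of twist. The key then sat roughly 0.35 rad off the keyway, right at the limit, so I eased it back.
- **Last checks:**

| Check | Measured | Required |
|---|---|---|
| Cylinder angle | about 1.42 rad | above 1.2 |
| Key off the keyway | about 0.24 rad | below 0.35 |
| Bow centre above the face | about 25 mm | below 28 mm |
| Distance from the axis | about 1 mm | within 5 mm |
| Tool tilt (stands in for the key's) | about 0.03 rad | within 0.15 |

The fingers were still closed on the bow at the 45 N setting, pressing down with about 9 N. In the last top view the loose things and the other keys look unmoved.

One reading disagreed: the second edge of the cylinder's yellow plate gave a poor angle because it was partly hidden. I relied on the plate's front edge instead, which fits the stop at 1.45 rad.

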